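# Index the drilling table to the next hole

### The arm

A 6-joint arm with a two-finger parallel gripper is mounted at the origin on the work surface. World frame = base frame: x ahead of the robot, y to its left, z up, the work surface at z = 0. Lengths are in m, angles in rad, forces in N, time in s.
With the tool pointing down it reaches from about 0.25 to 0.85 m from the base axis. Payload 12.5 kg.
Tool frame: the origin (TCP) lies on the mounting face of the last link; the fingertips stand 186 mm ahead of it and the grasp point (between the pads) lies 167 mm ahead of it (r.hold_point_z is the distance from the TCP to the grasp point, in m); x points along the fingers, z is the direction in which the jaws open and shut, and the axes are right-handed (so a half turn about x gives the same grasp; the last joint's range is limited). The gripper opens to 93 mm and grips with 3 to 60 N. Pads are 15 mm wide; open, the fingers measure 128 mm over their backs; the gripper's body (75 mm by 188 mm) begins 65 mm behind the grasp point.
Start: joints at [1.049, 0.351, 1.652, -0, 1.139, -0.085], TCP at [0.233, 0.498, 0.405] pointing down, gripper open.
Joint ranges: [-2.75, 2.75], [-0.79, 2.1], [0.01, 2.65], [-1.57, 4.71], [0.07, 3.14], [-2.87, 2.87]. Speed limits (rad/s): [2.22, 2.22, 2.79, 3.14, 3.14, 3.14].

### API

Orientations are given as a 3x3 rotation matrix whose columns are the frame's x, y, z axes.
In Python, from plant import r gives the robot as it stands. The module is installed in compiled form; this text tells all that it offers. Calls block until the motion is done:
- r.movep(position, orientation): joint-space move of the TCP to a pose.
- r.line_to(position, ori=None, rate=0.15, f_stop=None): straight line of the TCP; ori=None keeps the orientation; rate is the mean speed in m/s. With f_stop (N) it stops when the force on the tool has changed by that much, and returns True; else False.
- r.goto_joints(angles): joint-space move.
- r.let_go() and r.grab(f_grip=None): open the fingers fully, or close them until they stop; f_grip is the grip in N (None keeps the last).
- r.dwell(seconds).
- r.ik(position, orientation): joint angles nearest the present ones, or None.
- r.read_state(): the state.
- r.snapshot(name): name is "scene" or "top" or "wrist"; returns a dict with "frame" (384x512x3 uint8, red, green, blue), "fx", "fy", "cx", "cy" (pixels), "position" and "rotation" of the camera in the world. Camera axes: x right, y up, looking along -z (the intrinsics and any distortion apply to the point x, -y, -z); pixel columns grow to the right and rows downward; lengths in m; the calibration is good to about 2 mm. The wrist camera is an equidistant fisheye: a pixel r from the principal point sees the ray r / f radians off the axis. A picture is of the moment at which its call begins. There is no depth.
A pose or a line that the arm cannot do raises r.MotionError and nothing moves.
- r.hand_in(): hands the job in, once; it reports no verdict.
The state is a dict: "time": time; "joint_pos": joint angles; "dq": joint speeds; "joint_efforts": joint torques, N m; "eef_pos": TCP position; "tool_rot": TCP orientation; "force": force on the tool from outside, world axes, zero at the start; "ft_torque": the same for the moment, N m; "grip_width": finger opening in m.
Only numpy, scipy, OpenCV 4.12 (cv2) and the standard library are available. Lean on these libraries where they do the work, as an engineer would, in place of code of your own. Each camera call takes 0.05 s, during which the arm holds its last target. There are 200 camera calls.

### The job

Bring the flange's next bolt hole under the drill guide: with the fingertips press in the indexing plunger (the black cap inside the round collar) to free the turntable, push the table round clockwise seen from above to the very next index hole, and let the plunger spring fully back out there so that the table is locked again. Lift nothing, do not turn the table the other way or past that hole, leave the flange seated on the table and the things lying around where they are, and finish clear of everything.

Things in the scene. Friction and masses are not known exactly. Their poses are not given: they have to be found in the camera images.
- fixture: Fixed grey base of the indexing table, bolted down: foot 290 mm across, drum 270 mm across and 45 mm tall, with eight small dark index holes 45 degrees apart on its rim. Origin on the turning axis at the bench surface, z up. The collar with the plunger starts on the base's -x side (so its yaw differs from run to run). On its +x side a post with a drill-guide arm reaches in over the flange (arm 98 to 120 mm above the bench, from 24 mm to 169 mm out from the axis along +x).
- table_center (a point): Point on the turning axis, at the height of the aluminium turntable's top face (60 mm above the bench). The turntable is a disc 236 mm across; the loose flange sits on it in the middle.
- plunger_top (a point): Centre of the top face of the indexing plunger's round black cap, 46 mm across. It moves with the plunger and turns with the turntable, 85 mm from the axis. Released it is 80 mm above the bench; fully pressed 68 mm. The cap sits down inside the collar.
- collar (a point): Centre of the mouth of the round steel collar (guard ring) that surrounds the cap and is fixed on the turntable: 56 mm inside, 68 mm outside, rim 90 mm above the bench, 10 mm above the released cap. A closed gripper's fingertips fit inside it; pushed sideways against its inner wall they turn the turntable.
- plunger (a joint): How far the plunger is pressed in: 0 = out, sprung up in an index hole, table locked; 0.012 m = fully in. Spring 2 N at 0, 5.5 N fully in. The lock pin is clear of its hole at 0.008 m, and the table can then be turned. Between holes the index ring keeps the plunger in at about 0.008 by itself, with no finger on it; over the next hole, if not held down, it springs out to 0 and locks the table (about 0.02 rad of play either way).
- turntable (a joint): Angle of the turntable, rad, growing CLOCKWISE seen from above: near 0 at the start (locked in the first hole); the next hole clockwise is at 0.785 (45 degrees). Turning it takes about 3 to 5 N at the collar; it stays where it is left.
- flange_mid (a point): Loose steel hub flange (workpiece) on the turntable's centre spigot, half-way up: plate 92 mm across and 12 mm thick, hub 52 mm across, 30 mm tall in all, resting on the turntable. It rides round with the table; must stay seated.
- socket_mid (a point): loose steel socket standing on end near the base, 26 mm across, 40 mm tall; point at its middle. Leave alone
- bolt_mid (a point): loose bolt standing on its head near the base, 25 mm across, 55 mm tall; point 20 mm up. Leave alone
- screwdriver_mid (a point): loose screwdriver lying near the base, 170 mm long; point at its underside near the middle. Leave alone
- wrench_mid (a point): loose spanner lying near the base, 170 mm long; point at its underside near the middle. Leave alone
- jar_mid (a point): loose jar with a steel lid near the base, 60 mm across, 70 mm tall; point at its middle. Leave alone
- spray_mid (a point): loose spray can, 60 mm across, 180 mm tall; point at its middle. Leave alone
- tape_mid (a point): loose roll of tape lying flat, 100 mm across, 48 mm tall; point at its middle. Leave alone
Not all that is in view belongs to the job. What is shaped like the part that bears flange_mid but yellow is not meant.

How it is judged:
On the way, in this order (a step that is already met when the one before it is completed fails the run):
1. the plunger is pressed in while the table is still at its first hole (value of joint plunger above 0.007 m and value of joint turntable between -0.1 and 0.1 rad), for 0.05 s.
2. the table is on its way to the next hole with the plunger still in (value of joint plunger above 0.004 m and value of joint turntable between 0.3 and 0.7 rad), for 0.05 s.
At the end, for the whole second after the job is handed in: The turntable stands still at the next hole clockwise (45 degrees, within 2.9 degrees), the plunger is out within 2 mm (locked), the flange is still seated on the spigot (within 4 mm in height, 6 mm sideways), and no bystander has moved more than 25 mm (value of joint turntable between 0.735 and 0.835 rad and value of joint plunger below 0.002 m and velocity of joint turntable between -0.05 and 0.05 rad/s and z of flange_mid in the frame of fixture between 0.071 and 0.079 m and horizontal distance between flange_mid and table_center below 0.006 m and distance of each of socket_mid, bolt_mid, screwdriver_mid, wrench_mid, jar_mid, spray_mid, tape_mid from where it was at the start of the episode below 0.025 m); the robot touches nothing.
It fails at once if the turntable is turned past the next hole (more than 63 degrees clockwise) (value of joint turntable above 1.1 rad).
It fails at once if the turntable is turned the wrong way (anticlockwise by more than 11 degrees) (value of joint turntable below -0.2 rad).
It fails at once if the flange is lifted or knocked off its seat (more than 8 mm up, or tilted) (z of flange_mid in the frame of fixture above 0.083 m or angle between flange_mid's own z axis and vertical above 0.2 rad).
It fails at once if a loose thing around the table is moved by more than 25 mm, lifted or carried (distance of any of socket_mid, bolt_mid, screwdriver_mid, wrench_mid, jar_mid, spray_mid, tape_mid from where it was at the start of the episode above 0.025 m).
It also fails if it takes over 48 s, if anything falls off the work surface, if the arm or the gripper's body presses on something with over 40 N, if the wrist force passes 120 N, or if a joint passes its speed limit or range.

## Working session

There is one attempt and no reset: what is moved stays moved. The work goes in short steps, each a Python script; the robot and the scene stay as the last script left them, time stands still between calls to the robot, and variables do not carry over. Pictures are saved under pics/ and viewed, about 8 in all and at most 12, crops included, and the job is handed in when it is done.

```bash
mkdir -p pics
cat > h.py <<'E'
import numpy as np, cv2
from plant import r
def snap(n,f):
    s=r.snapshot(n); cv2.imwrite('pics/'+f+'.png',s['frame'][:,:,::-1]); 
    np.savez('pics/'+f+'.npz',**s); return s
def ray(s,u,v):
    d=np.array([(u-s['cx'])/s['fx'],-(v-s['cy'])/s['fy'],-1.]); return np.array(s['rotation'])@d
def onplane(s,u,v,z):
    d=ray(s,u,v); p=np.array(s['position']); return p+d*(z-p[2])/d[2]
E
python3 - <<'E'
from h import *
a=snap('top','top0'); b=snap('scene','scene0')
for s in(a,b): print({k:np.round(s[k],3).tolist() for k in s if k!='frame'})
st=r.read_state(); print(st['time'],st['tool_rot'],st['force'])
E
```

```text
{'fx': 428.85, 'fy': 428.85, 'cx': 257.704, 'cy': 191.883, 'position': [0.448, 0.019, 1.644], 'rotation': [[0.006, 0.998, -0.067], [-1.0, 0.008, 0.016], [0.017, 0.067, 0.998]]}
{'fx': 473.77, 'fy': 473.77, 'cx': 256.295, 'cy': 198.397, 'position': [1.512, 0.246, 0.963], 'rotation': [[-0.258, -0.642, 0.722], [0.966, -0.187, 0.178], [0.021, 0.744, 0.668]]}
0.1 [[-5.22155289e-04 -9.06125131e-01  4.23009427e-01]
 [-9.20829957e-04  4.23009741e-01  9.06124667e-01]
 [-9.99999440e-01  8.36180346e-05 -1.05526394e-03]] [-0.44237722  0.70648428  0.57861296]
```

View pics/top0.png

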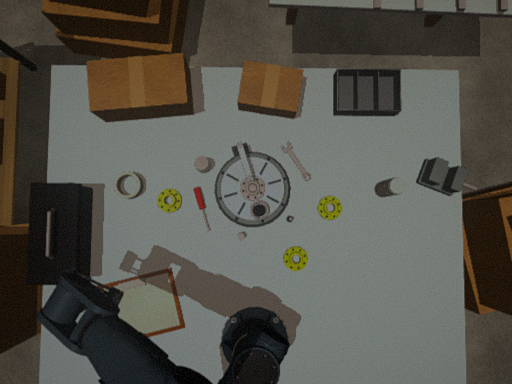

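View pics/scene0.png

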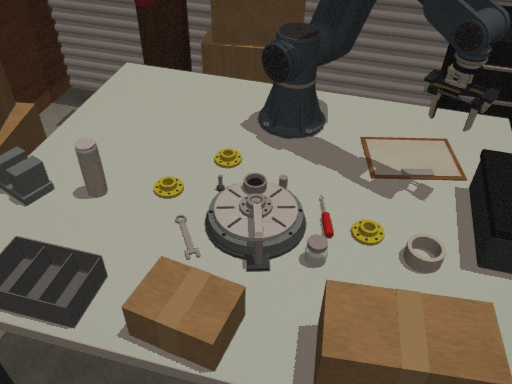

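The top view shows the fixture at about (253,188), the collar with its black cap at about (260,210) and the post at about (240,150). The bolt is at (290,218), the socket at (241,236), and there are yellow decoy flanges. I'll refine these on an enlarged crop.

Run:
```python
from h import *
s=dict(np.load('pics/top0.npz')); f=s['frame']
c=f[135:240,205:300,::-1]; cv2.imwrite('pics/crop0.png',cv2.resize(c,None,fx=6,fy=5.7,interpolation=cv2.INTER_CUBIC) if 0 else cv2.resize(c,None,fx=5.5,fy=5.5,interpolation=cv2.INTER_CUBIC))
g=cv2.cvtColor(f,cv2.COLOR_RGB2GRAY)
m=(g<60).astype(np.uint8)[195:226,245:276]
n,l,st,ce=cv2.connectedComponentsWithStats(m)
for i in range(1,n): 
  u,v=ce[i]+[245,195]; print(st[i],u,v,onplane(s,u,v,.08))
```

```text
[2 1 2 1 2] 247.5 196.0 [0.53831917 0.03047085 0.08      ]
[23  1  8  5  9] 271.1111111111111 198.22222222222223 [ 0.53082067 -0.05587091  0.08      ]
[10  2  1  1  1] 255.0 197.0 [0.53486204 0.00304784 0.08      ]
[  8  10  13  12 118] 258.635593220339 209.9915254237288 [ 0.48751621 -0.01053464  0.08      ]
[ 0 22 31  9 61] 261.88524590163934 222.37704918032787 [ 0.44254091 -0.02264788  0.08      ]
```

View pics/crop0.png

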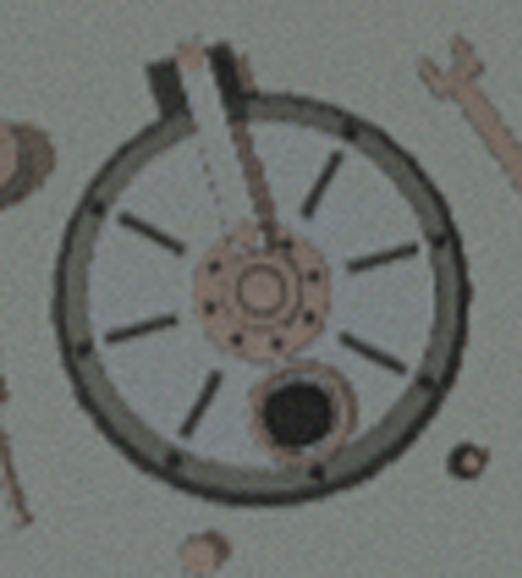

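The crop shows seven index holes, the collar mouth at about (303,413), the cap at about (298,414) and the hub at (262,291), all in crop px. I'll compute the geometry from these.

Run:
```python
from h import *
from scipy.optimize import least_squares
s=dict(np.load('pics/top0.npz'))
P=lambda x,y,z: onplane(s,205+(x+.5)/5.5-.5,135+(y+.5)/5.5-.5,z)
H=np.array([P(x,y,.045)[:2] for x,y in[(350,132),(440,240),(428,381),(317,471),(174,460),(83,348),(98,207)]])
q=least_squares(lambda p:np.hypot(*(H-p[:2]).T)-p[2],[.55,0,.13]); print(q.x,q.fun)
c=q.x[:2]
print('angles',np.round(np.degrees(np.arctan2(*(H-c).T[::-1])),1))
hub=P(262,291,.09)
print('hub',hub)
for n,p in(('collar',P(303,413,.09)),('cap',P(298,414,.08)),('bolt',P(462,463,.04)),('sock',P(205,550,.04)),('postbase',P(190,70,.11))):
  d=p[:2]-c; print(n,p,np.hypot(*d),np.degrees(np.arctan2(d[1],d[0])))
```

```text
[0.57012655 0.01327666 0.12669165] [-0.00024627  0.00021105  0.00055035 -0.00106787  0.00057933  0.00011206
 -0.00013866]
angles [ -28.   -72.6 -117.2 -162.4  152.5  107.2   62.4]
hub [0.5688167 0.0134632 0.09     ]
collar [ 0.48841068 -0.01413343  0.09      ] 0.08619046443535572 -161.45692168855157
cap [ 0.48798573 -0.01103187  0.08      ] 0.08566223800094018 -163.5145513748159
bolt [ 0.45648131 -0.12350373  0.04      ] 0.1778317073700472 -129.7218094075413
sock [0.39657102 0.05059953 0.04      ] 0.17752328611357063 167.86345872117298
postbase [0.71235701 0.06183386 0.11      ] 0.15029073435790175 18.84980701904815
```

Everything agrees. The axis is at (0.570, 0.013), the hole circle has residuals up to 1 mm, and the collar is at 86 mm radius and −162.5°. Next I close the gripper, move above the collar, lower into it and press.

```bash
cat >> h.py <<'E'
C=np.array([.5701,.0133]); TH0=np.radians(-162.5)
zt=np.array([.087,.996,0]);zt/=np.linalg.norm(zt); xt=np.array([0,0,-1.]); R=np.c_[xt,np.cross(zt,xt),zt]
def pos(th,z,rad=.085): return np.array([C[0]+rad*np.cos(th),C[1]+rad*np.sin(th),z+.186])
def rep(m):
    s=r.read_state(); e=np.array(s['eef_pos']); d=e[:2]-C
    a=(np.degrees(TH0-np.arctan2(d[1],d[0]))+180)%360-180
    print(m,'t%.1f'%s['time'],'tip',np.round(e-[0,0,.186],4),'ang%.1f rad%.4f'%(a,np.hypot(*d)),'F',np.round(s['force'],1),flush=True)
E
python3 - <<'E'
from h import *
r.grab(30); r.movep(pos(TH0,.16),R); rep('above'); print(r.read_state()['grip_width'])
snap('wrist','w1')
print(r.line_to(pos(TH0,.083),rate=.06,f_stop=5)); rep('in')
E
```

```text
above t3.6 tip [ 0.4891 -0.0117  0.1601] ang0.3 rad0.0848 F [-0.7  0.1  0.4]
0.0003588039741512899
False
in t5.1 tip [ 0.4891 -0.0123  0.0833] ang-0.0 rad0.0849 F [0.5 0.8 0.5]
```

View pics/w1.png

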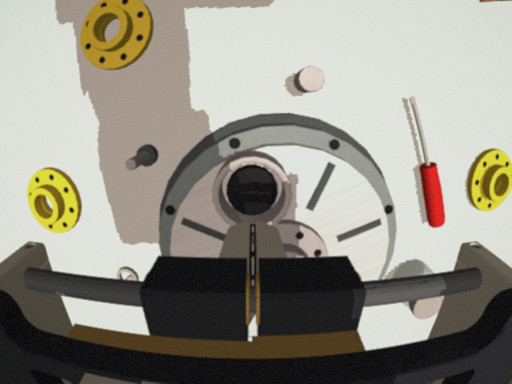

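The wrist view, taken above the collar, shows the closed fingers at u≈252 lined up with the collar and cap at (252,188). The tips then went in to 83 mm without contact. Now I press the plunger and start turning.

Run:
```python
from h import *
print(r.line_to(pos(TH0,.0675),rate=.03,f_stop=15)); rep('pressed')
r.dwell(.2)
for a in (6,12,18,22):
    print(r.line_to(pos(TH0-np.radians(a),.069),rate=.03,f_stop=25)); rep(a)
```

```text
True
pressed t5.6 tip [ 0.4894 -0.0123  0.0683] ang-0.1 rad0.0847 F [-3.6  0.5  9.9]
False
6 t6.3 tip [ 0.4869 -0.0036  0.069 ] ang6.0 rad0.0849 F [0.6 0.5 4.7]
False
12 t6.7 tip [0.4856 0.0055 0.0691] ang12.2 rad0.0849 F [1.5 2.3 4.9]
False
18 t7.2 tip [0.4852 0.0141 0.0691] ang18.0 rad0.0849 F [2.5 0.5 5.3]
False
22 t7.5 tip [0.4854 0.02   0.069 ] ang22.0 rad0.0850 F [ 3.1 -0.7  4.6]
```

Run:
```python
from h import *
snap('wrist','w2'); rep('')
```

```text
t7.6 tip [0.4854 0.0199 0.069 ] ang22.0 rad0.0850 F [3.6 0.6 5.9]
```

View pics/w2.png

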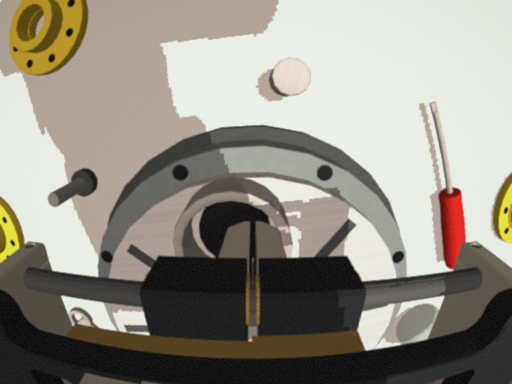

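The wrist view shows the collar (≈(235,225)) between the holes at (180,172) and (325,172), with the tips leading in it. So the table is turning, and is about 15° round. I'll raise the tips to 84 mm so they stay inside the collar but off the cap, then push on until it locks.

Run:
```python
from h import *
print(r.line_to(pos(TH0-np.radians(22),.084),rate=.05)); rep('up')
for a in list(range(26,48,4))+[48,50,52,54,56]:
    st=r.line_to(pos(TH0-np.radians(a),.084),rate=.025,f_stop=14); rep((a,st))
    if st: break
snap('wrist','w3')
```

```text
False
up t8.0 tip [0.4851 0.02   0.084 ] ang22.0 rad0.0853 F [-0.4  0.2 -0.9]
(26, False) t8.4 tip [0.486  0.026  0.0839] ang26.1 rad0.0850 F [ 0.  -1.7  0.5]
(30, False) t8.8 tip [0.4872 0.0317 0.0841] ang30.0 rad0.0849 F [ 0.6 -1.   1.2]
(34, False) t9.2 tip [0.4887 0.0375 0.0841] ang34.0 rad0.0849 F [ 0.5 -1.7  2.1]
(38, False) t9.6 tip [0.4905 0.0431 0.084 ] ang38.0 rad0.0850 F [ 0.5 -1.7  2.4]
(42, False) t9.9 tip [0.4927 0.0486 0.084 ] ang42.0 rad0.0851 F [-0.1 -2.7  2.7]
(46, False) t10.3 tip [0.4953 0.0539 0.0839] ang46.0 rad0.0851 F [ 0.5 -1.9  2.5]
(48, False) t10.6 tip [0.4968 0.0565 0.0839] ang48.0 rad0.0851 F [-1.  -1.7  2.4]
(50, False) t10.9 tip [0.4983 0.0592 0.0838] ang50.1 rad0.0852 F [-0.3 -0.6 -0.2]
(52, False) t11.1 tip [0.5    0.0616 0.0839] ang52.1 rad0.0851 F [-0.7 -0.8  0.8]
(54, False) t11.4 tip [0.5018 0.064  0.084 ] ang54.1 rad0.0850 F [-0.2 -0.4  1. ]
(56, False) t11.7 tip [0.5035 0.0661 0.0839] ang55.9 rad0.0850 F [-1.9 -4.1  1.4]
```

View pics/w3.png

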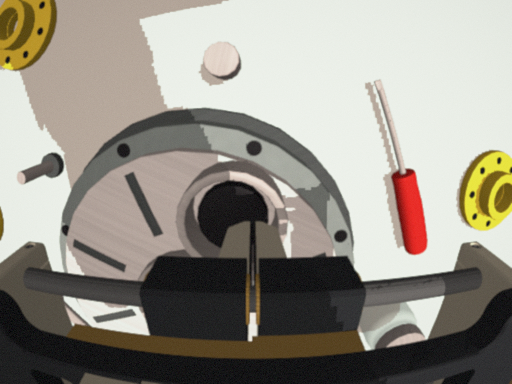

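The wrist view shows the index hole at (254,148), the collar at about (230,205), and a table slot from (129,175) to (157,232) near the hole at (123,150). I'll work out the table angle from these.

```bash
cat >> h.py <<'E'
def wp(s,u,v,z):
    x,y=(u-s['cx']),(v-s['cy']); rr=np.hypot(x,y); t=rr/s['fx']
    d=np.array([x/rr*np.sin(t),-y/rr*np.sin(t),-np.cos(t)]); d=np.array(s['rotation'])@d; p=np.array(s['position']); return (p+d*(z-p[2])/d[2])[:2]
def pa(n,p):
    d=p-C; print(n,np.round(p,4),'rad%.4f'%np.hypot(*d),'turn%.1f'%((np.degrees(TH0-np.arctan2(d[1],d[0]))+180)%360-180))
E
python3 - <<'E'
from h import *
for f,L in(('w3',[('h',254,148,.045),('h',123,150,.045),('h',340,236,.045),('s',129,175,.06),('s',157,232,.06),('rim',235,203,.09)]),('w1',[('h',235,143,.045),('h',334,145,.045),('s',331,165,.06),('s',311,208,.06),('rim',252,188,.09)])):
    s=dict(np.load('pics/%s.npz'%f)); print(f)
    for n,u,v,z in L: pa(n,wp(s,u,v,z))
E
```

```text
w3
h [0.4571 0.07  ] rad0.1265 turn44.1
h [ 0.4482 -0.0272] rad0.1285 turn-0.9
h [0.5316 0.1319] rad0.1247 turn89.5
s [ 0.4645 -0.0187] rad0.1103 turn0.6
s [ 0.509  -0.0059] rad0.0640 turn0.1
rim [0.4805 0.0569] rad0.0996 turn43.4
w1
h [ 0.4483 -0.026 ] rad0.1280 turn-0.4
h [0.4576 0.07  ] rad0.1260 turn44.2
s [0.4739 0.0625] rad0.1081 turn44.6
s [0.5151 0.0419] rad0.0620 turn45.0
rim [ 0.4809 -0.0125] rad0.0929 turn1.4
```

The slots read 45·n in both views, so the table has turned about 45°. A gentle further push will show whether it is locked; then I back off, lift out and look.

Run:
```python
from h import *
for a in (57,58):
    st=r.line_to(pos(TH0-np.radians(a),.084),rate=.02,f_stop=8); rep((a,st))
    if st: break
r.dwell(.2); rep('hold')
print(r.line_to(pos(TH0-np.radians(49),.084),rate=.04,f_stop=12)); rep('back')
r.line_to(pos(TH0-np.radians(49),.16),rate=.08); rep('up')
s=snap('wrist','w4')
```

```text
(57, False) t12.0 tip [0.5041 0.0668 0.0838] ang56.6 rad0.0850 F [ -4.  -10.4   3. ]
(58, False) t12.2 tip [0.5048 0.0675 0.0836] ang57.2 rad0.0849 F [ -6.6 -16.    5.1]
hold t12.4 tip [0.5048 0.0674 0.0837] ang57.2 rad0.0848 F [ -6.7 -16.2   4.7]
True
back t12.6 tip [0.5035 0.0657 0.0836] ang55.7 rad0.0848 F [-0.3 -3.1  2. ]
up t13.7 tip [0.4975 0.0577 0.1595] ang49.0 rad0.0851 F [ 0.2 -0.4 -0.5]
```

View pics/w4.png

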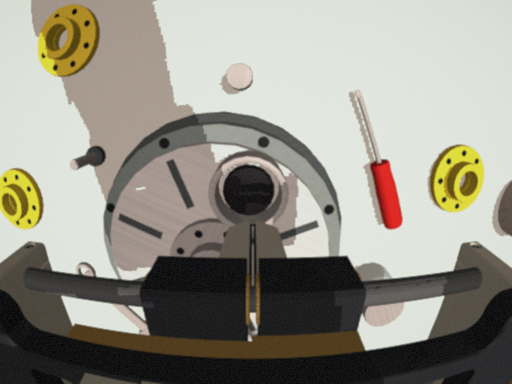

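The table held against about 17 N, where turning takes only 3–5 N, so it is locked. The wrist view shows the collar at (248,188) in line with the hole at (263,142), and the tips are clear above it. I'll retreat and check from the overhead camera.

Run:
```python
from h import *
r.line_to(pos(TH0-np.radians(49),.25),rate=.15)
r.goto_joints([1.049,.351,1.652,0,1.139,-.085]); rep('home')
s=snap('top','top1'); f=s['frame']
a=cv2.imread('pics/top0.png')[135:240,180:300];b=f[135:240,180:300,::-1]
cv2.imwrite('pics/cmp.png',cv2.resize(np.hstack([a,b]),None,fx=3.3,fy=5 and 3.3,interpolation=cv2.INTER_CUBIC))
s4=dict(np.load('pics/w4.npz'))
for n,u,v,z in(('slot',170,161,.06),('slot',190,206,.06),('hole',164,143,.045),('hole',263,142,.045)): pa(n,wp(s4,u,v,z))
g=cv2.cvtColor(f,cv2.COLOR_RGB2GRAY)
n,l,st,ce=cv2.connectedComponentsWithStats((g<60).astype(np.uint8)[190:216,225:262])
for i in range(1,n):
    if st[i][4]>60: pa(('cap',st[i][4]),onplane(s,ce[i][0]+225,ce[i][1]+190,.08)[:2])
```

```text
home t16.4 tip [0.2334 0.4979 0.2185] ang72.7 rad0.5901 F [0.4 0.6 0.2]
slot [ 0.4643 -0.0187] rad0.1105 turn0.7
slot [ 0.5102 -0.0059] rad0.0629 turn-0.2
hole [ 0.4484 -0.0269] rad0.1282 turn-0.8
hole [0.4571 0.0696] rad0.1262 turn44.0
('cap', np.int32(118)) [0.4948 0.0556] rad0.0864 turn46.8
```

View pics/cmp.png

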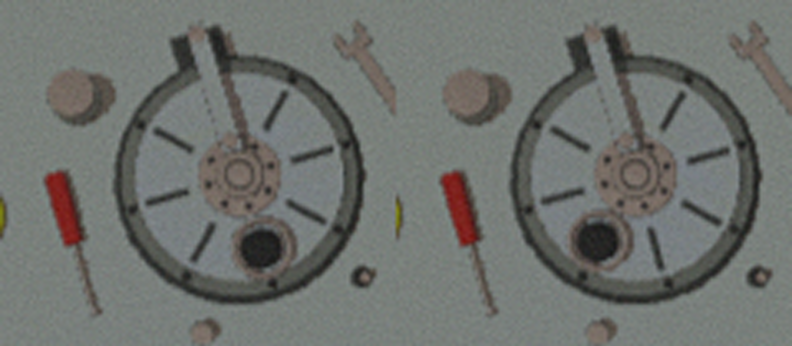

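The before/after comparison shows the collar moved one hole clockwise and in line with that index hole. The flange is central and the bystanders in the crop have not moved. Handing in.

```bash
python3 -c "
from h import *
r.hand_in(); rep('done')"
```

```text
the job is handed in; nothing more can be done
the job is handed in; nothing more can be done
```

The table is indexed one hole clockwise and locked again, and I handed the job in at about 16.5 s; no verdict was reported.

**What I did:** I pressed the cap with closed fingertips to about 68 mm above the bench, fully in, with the table still at its first hole. I then pushed the collar round clockwise. At about 15–22° I raised the tips to 84 mm, so they stayed inside the collar but off the cap, and pushed on until the plunger sprang out and locked. Then I lifted out and returned the arm to its start pose.

**Last checks:**
- **Lock:** the table held against about 17 N sideways, where turning takes only 3–5 N. I inferred from this that the plunger is fully out; I did not measure the cap height directly.
- **Angle:** the table slots read 45–46° of turn and the cap about 45.8° (46.8° raw, less the 1.0° it read at the start). These agree to about a degree and lie inside the limit.
- **Surroundings:** before and after overhead crops show the flange still central, and the socket, bolt, screwdriver, wrench and jar in place. The spray can and tape lay outside the crop, and the arm did not go near them.

**Disagreements:**
- The sideways force dropped to nearly nothing for about 6° of tip travel after the lock engaged. I put this down to the fingertips' play inside the collar.
- The back-off before lifting stopped early on its force limit, so the lift began slanted. No notable force showed afterwards.

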